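Roll the tea tin onto the grip strip

TASK

The blue tea tin is lying on its side on the cream shelf mat. Push with your fingertips on the upper half of the tin so that it rolls along the mat, without sliding it there, and stops lying along the rust-red grip strip, centred across the strip's width and at rest; then take the hand away. Do not grasp or lift the tin, never reach down its sides past half its height, and leave the lunch box, strainer, saucers and tap light where they are.

Things in the scene. Friction and masses are not known exactly. Their poses are not given: they have to be found in the camera images.
- tin: Dark-blue tea tin lying on the mat: rigid cylinder 60 mm in diameter, 120 mm long, 0.12-0.26 kg, cream labels. Origin at its centre, 36 mm above the shelf; x along the cylinder; y, z turn as it rolls (z up at start). Rolls freely; rolling resistance about 2 % of its weight. Without slip under a flat finger on its very top it travels half as far as the finger.
- strip: Rust-red grip strip lying flat on the mat (0.6 mm thick, no bump), 200 mm long, 36 mm wide. Origin at its centre; x along its length, y across its width. The tin starts 110 to 180 mm away along the strip's y, on either side, its axis parallel to the strip within 5 degrees and its middle at most 20 mm off the strip's along x.
- mat: Fixed cream shelf mat, flat and rigid, 220 x 360 x 6 mm, lying on the beige shelf; origin at the centre of its underside, x along the 220 mm side, y along the 360 mm side, z up. The strip lies across it, parallel to its x.
- lunch_box: Bystander: teal lunch box with white side latches, 106 x 184 x 59 mm high, loose; origin at the centre of its underside.
- strainer: Bystander: stainless tea strainer cup, 72 mm across, 56 mm high, with a rod handle reaching 95 mm from the centre along its +y; loose; origin at the centre of its underside.
- saucer_low: Bystander: lower of two stacked white saucers, 126 mm across, 14 mm high, loose; origin at the centre of its underside.
- saucer_top: Bystander: upper saucer, same size, standing on the lower one; origin at the centre of its underside.
- tap_light: Bystander: round white battery tap light, 90 mm across, 41 mm high, small toggle on its -x side; loose; origin at the centre of its underside.
Things that resemble listed ones, but are neither listed nor needed, are in the scene too. Leave any purple, turquoise or yellow look-alike of the tin alone.

How it is judged:
On the way, in this order (a step that is already met when the one before it is completed fails the run):
1. the tin has made about a fifth of a turn by rolling (turned over 1.2 rad within its first 65 mm of travel) (angle between tin's own z axis and vertical above 1.2 rad and distance of tin from where it was at the start of the episode below 0.065 m).
2. the tin has rolled on to nearly half a turn (over 2.5 rad within 125 mm of travel) (angle between tin's own z axis and vertical above 2.5 rad and distance of tin from where it was at the start of the episode below 0.125 m).
At the end, for the whole second after the job is handed in: The tin lies at rest on the mat along the strip: its axis within 14 mm of the strip's centre line, within 0.25 rad of its direction, and its middle within 50 mm of the strip's middle lengthwise (y of tin in the frame of strip between -0.014 and 0.014 m and x of tin in the frame of strip between -0.05 and 0.05 m and angle between the x axis of tin and the x axis of strip, either way round below 0.25 rad and height (world z) of tin between 0.032 and 0.04 m and linear speed of tin below 0.01 m/s and angular speed of tin below 0.3 rad/s); the robot touches nothing.
It fails at once if the tin is lifted more than 12 mm (height (world z) of tin above 0.048 m).
It fails at once if the fingers touch the tin while reaching down past half its height (grasp point below 50 mm, tips below about 31 mm) (contact force between the fingers and tin above 0.5 N and height (world z) of the grasp point below 0.05 m).
It fails at once if the lunch box, strainer, a saucer or the tap light is shifted more than 15 mm (distance of any of lunch_box, strainer, saucer_low, saucer_top, tap_light from where it was at the start of the episode above 0.015 m).
It also fails if it takes over 61 s, if anything falls off the work surface, if the arm or the gripper's body presses on something with over 40 N, if the wrist force passes 120 N, or if a joint passes its speed limit or range.

ROBOT

A 7-joint arm with a two-finger parallel gripper is mounted at the origin on the work surface. World frame = base frame: x ahead of the robot, y to its left, z up, the work surface at z = 0. Lengths are in m, angles in rad, forces in N, time in s.
With the tool pointing down it reaches from about 0.425 to 0.95 m from the base axis. Payload 4.7 kg.
Tool frame: the origin (TCP) lies between the finger pads; the fingertips stand 25 mm ahead of it and the grasp point (between the pads) lies 6 mm ahead of it; x points along the fingers, z is the direction in which the jaws open and shut, and the axes are right-handed (so a half turn about x gives the same grasp; the last joint's range is limited). The gripper opens to 85 mm and grips with 20 to 120 N. Pads are 22 mm wide; open, the fingers measure 114 mm over their backs; the gripper's body (76 mm by 85 mm) begins 54 mm behind the grasp point. The pads swing forward as they close: fully open they stand 13 mm farther back than shut.
Start: joints at [1.217, 0.469, -0.049, 1.532, 0.024, 1.141, -0.082], TCP at [0.215, -0.64, 0.256] pointing down, gripper open.
Joint ranges: [-2.59, 2.59], [-0.33, 1.99], [-1.39, 1.29], [0.1, 2.45], [-1.04, 4.18], [0.21, 1.99], [-2.66, 2.66]. Speed limits (rad/s): [2.57, 2.57, 3.14, 3.14, 3.14, 3.14, 3.14].

INTERFACE

Orientations are given as a 3x3 rotation matrix whose columns are the frame's x, y, z axes.
In Python, from rig import * gives the robot as it stands. Calls block until the motion is done:
- movep(position, orientation): joint-space move of the TCP to a pose.
- move_l(position, attitude=None, feed=0.15, until_force=None): straight line of the TCP; attitude=None keeps the orientation; feed is the mean speed in m/s. With until_force (N) it stops when the force on the tool has changed by that much, and returns True; else False.
- move_joints(angles): joint-space move.
- command_gripper(opening, newtons=None): finger opening in m; newtons is the grip in N (None keeps the last); returns when the fingers have stopped.
- sleep(seconds).
- inverse_kinematics(position, orientation): joint angles nearest the present ones, or None.
- sense(): the state.
- camera(name): name is "scene" or "top"; returns (picture, depth): 400x640x3 uint8, red, green, blue; 400x640 float32, m along the optical axis (not along the pixel's ray), 0 where there is no reading.
- camera_params(name): a dict with "K" (3x3 intrinsics, pixels), "position" and "rotation" of the camera in the world. Camera axes: x right, y down, z forward; pixel columns grow to the right and rows downward; lengths in m; the calibration is good to about 2 mm. A picture is of the moment at which its call begins. camera_params takes no time and is no camera call.
A pose or a line that the arm cannot do raises Unreachable and nothing moves.
- finish_job(): hands the job in, once; it reports no verdict.
The state is a dict: "time_s": time; "joint_pos": joint angles; "qd": joint speeds; "joint_efforts": joint torques, N m; "position": TCP position; "tcp_rot": TCP orientation; "wrist_force": force on the tool from outside, world axes, zero at the start; "ft_torque": the same for the moment, N m; "finger_gap": finger opening in m.
Only numpy, scipy, OpenCV 4.12 (cv2) and the standard library are available. Lean on these libraries where they do the work, as an engineer would, in place of code of your own. Each camera call takes 0.05 s, during which the arm holds its last target.

## Working session

There is one attempt and no reset: what is moved stays moved. The work goes in short steps, each a Python script; the robot and the scene stay as the last script left them, time stands still between calls to the robot, and variables do not carry over. Pictures are saved under pics/ and viewed, and the job is handed in when it is done.

```bash
ls; mkdir -p pics; python3 - <<'E'
from rig import *
import cv2, numpy as np
for n in ("scene","top"):
    p,d=camera(n); cv2.imwrite(f"pics/{n}0.png",p[:,:,::-1]); np.save(f"pics/{n}0.npy",d)
    c=camera_params(n); print(n,c)
s=sense(); print(s)
E
```

```text
pics
scene {'K': array([[415.08913638,   0.        , 311.31258816],
       [  0.        , 415.08913638, 196.20070383],
       [  0.        ,   0.        ,   1.        ]]), 'position': array([ 1.35915989, -0.04129488,  0.56666118]), 'rotation': array([[ 0.05905315,  0.52282274, -0.8503935 ],
       [ 0.99820494, -0.02240907,  0.05554037],
       [ 0.00998124, -0.85214683, -0.52320757]])}
top {'K': array([[453.99163512,   0.        , 317.41349852],
       [  0.        , 453.99163512, 203.94442231],
       [  0.        ,   0.        ,   1.        ]]), 'position': array([ 0.35134235, -0.00573101,  1.02408613]), 'rotation': array([[ 0.17281708, -0.96114249,  0.2152658 ],
       [-0.98494743, -0.16943275,  0.03422152],
       [ 0.00358132, -0.21793956, -0.9759557 ]])}
{'time_s': 0.1, 'joint_pos': array([ 1.21713236,  0.46934737, -0.0485916 ,  1.5335786 ,  0.02406349,
        1.14103968, -0.08227502]), 'qd': array([ 2.21368416e-04,  1.97964437e-04,  2.37443257e-04, -4.66066860e-03,
        8.42288554e-04, -7.05835761e-05,  1.52886636e-03]), 'joint_efforts': array([-9.12600581e-05, -5.11517823e+01, -4.75421024e-02, -2.38391823e+01,
        1.06042024e-02,  4.39733805e-03,  1.38774359e-05]), 'position': array([ 0.21524487, -0.63923879,  0.25537362]), 'tcp_rot': array([[-6.02000277e-04,  9.47714618e-01,  3.19118536e-01],
       [ 1.68491087e-03,  3.19119103e-01, -9.47713121e-01],
       [-9.99998399e-01, -3.28372711e-05, -1.78892445e-03]]), 'wrist_force': array([ 0.33436448,  0.15962585, -0.01165522]), 'ft_torque': array([ 0.01006751,  0.03327315, -0.0095456 ]), 'finger_gap': 0.0855501931543276}
```

View pics/scene0.png

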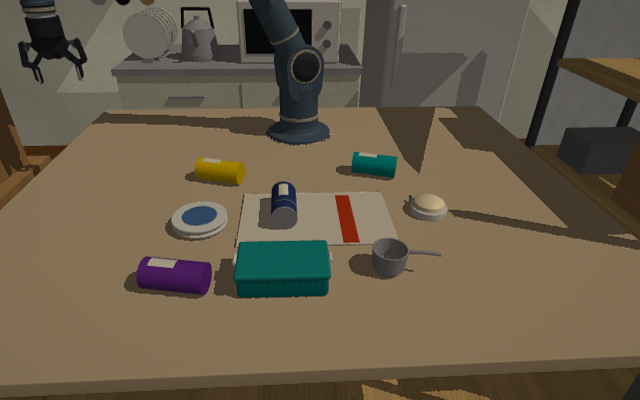

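View pics/top0.png

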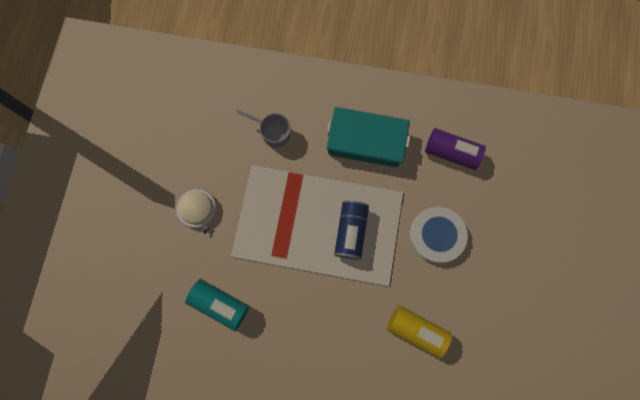

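Candidates for the tin in the top view are blue (351,230), purple (455,149), yellow (420,331) and turquoise (217,304). Only the blue one lies on the mat, so that is my choice. The red strip runs from (295,173) to (280,258). I'll check both in a close crop.

```bash
python3 - <<'E'
import cv2
p=cv2.imread("pics/top0.png")[150:300,220:420]
cv2.imwrite("pics/crop0.png",cv2.resize(p,None,fx=4,fy=4,interpolation=cv2.INTER_CUBIC))
E
```

```text
(no output)
```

View pics/crop0.png

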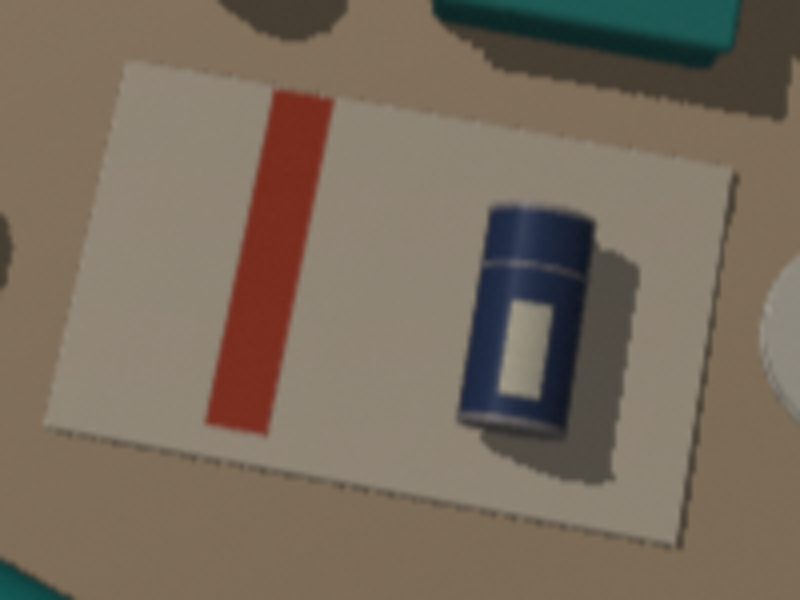

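The crop confirms it: the dark-blue tin with a cream label spans crop (458..595, 205..438). The strip corners are at crop (273,90), (333,100), (269,436) and (206,424). Next I measure.

```bash
cat > h.py <<'E'
import numpy as np, cv2
from rig import *
from scipy.optimize import least_squares
def ray(n,uv):
    c=camera_params(n); K=c["K"]; uv=np.atleast_2d(uv).astype(float)
    r=np.c_[(uv[:,0]-K[0,2])/K[0,0],(uv[:,1]-K[1,2])/K[1,1],np.ones(len(uv))]
    return r@c["rotation"].T, c["position"]
def onz(n,uv,z):
    r,o=ray(n,uv); return o+r*((z-o[2])/r[:,2])[:,None]
def cloud(n,d,mask):
    v,u=np.nonzero(mask&(d>0)); r,o=ray(n,np.c_[u,v]); return o+r*d[v,u][:,None]
def bluemask(p):
    h=cv2.cvtColor(np.ascontiguousarray(p),cv2.COLOR_RGB2HSV)
    return (h[...,0]>108)&(h[...,0]<128)&(h[...,1]>110)
def tin(n="top",p=None,d=None,near=None,verbose=False):
    if p is None: p,d=camera(n)
    P=cloud(n,d,bluemask(p))
    k=(P[:,2]>0.025)&(P[:,2]<0.075)
    if near is not None: k&=np.linalg.norm(P[:,:2]-near,axis=1)<0.11
    P=P[k]
    m=np.median(P,0); 
    def res(q,full=False):
        a=np.array([np.cos(q[2]),np.sin(q[2])]); nrm=np.array([-a[1],a[0]])
        w=(P[:,:2]-q[:2])@nrm; return np.hypot(w,P[:,2]-q[3])-0.03
    ev,V=np.linalg.eigh(np.cov(P[:,:2].T)); a=V[:,1]
    f=least_squares(res,[m[0],m[1],np.arctan2(a[1],a[0]),0.036],loss="soft_l1",f_scale=0.002)
    q=f.x; th=(q[2]+np.pi/2)%np.pi-np.pi/2; a=np.array([np.cos(th),np.sin(th)])
    s=P[:,:2]@a; lo,hi=np.percentile(s,[1,99]); 
    c=q[:2]+a*((lo+hi)/2-q[:2]@a)
    return c,th,q[3],hi-lo,len(P),np.median(abs(f.fun))
E
python3 - <<'E'
from h import *
import cv2
p=cv2.imread("pics/top0.png")[...,::-1];d=np.load("pics/top0.npy")
near=onz("top",[[351,230]],0.05)[0,:2]
print(near,tin("top",p,d,near))
ps=cv2.imread("pics/scene0.png")[...,::-1];ds=np.load("pics/scene0.npy")
print(tin("scene",ps,ds,near))
f=lambda c:[220+(c[0]+.5)/4-.5,150+(c[1]+.5)/4-.5]
C=onz("top",[f(x) for x in [(273,90),(333,100),(269,436),(206,424)]],0.0066)
print(C.round(4),C.mean(0)); e=C[0]-C[3];print(np.linalg.norm(e),np.linalg.norm(C[0]-C[1]),np.arctan2(e[1],e[0]),np.arctan2(*(C[1]-C[2])[[1,0]]))
M=onz("top",[f(x) for x in [(126,62),(735,172),(680,547),(45,427)]],0.006);print(M.round(4),M.mean(0),np.linalg.norm(M[1]-M[0]),np.linalg.norm(M[3]-M[0]))
h=cv2.cvtColor(np.ascontiguousarray(ps),cv2.COLOR_RGB2HSV)
for n,q,dd in(("top",p,d),("scene",ps,ds)):
    h=cv2.cvtColor(np.ascontiguousarray(q),cv2.COLOR_RGB2HSV)
    m=((h[...,0]<8)|(h[...,0]>174))&(h[...,1]>170)&(h[...,2]>70)
    v,u=np.nonzero(m); m2=cv2.minAreaRect(np.c_[u,v].astype(np.float32));print(n,len(u),m2)
    X=onz(n,np.c_[u,v],0.0066);r=cv2.minAreaRect((X[:,:2]*1000).astype(np.float32));print(r,cloud(n,dd,m).mean(0))
E
```

```text
[ 0.5217621  -0.05340967] (array([ 0.52432097, -0.05456648]), np.float64(0.009647665360979829), np.float64(0.03535393322397275), np.float64(0.10627755204309752), 700, np.float64(0.0008668631666160567))
(array([ 0.52486684, -0.0528308 ]), np.float64(0.008809681434919447), np.float64(0.03425270110362344), np.float64(0.1060830512212661), 353, np.float64(0.0004536187109975519))
[[0.6387 0.1109 0.0066]
 [0.6388 0.0754 0.0066]
 [0.4405 0.0755 0.0066]
 [0.441  0.1115 0.0066]] [0.53977128 0.09334667 0.0066    ]
0.19769014493276868 0.03553831170691587 -0.0029071681848847194 -0.0007049648931218621
[[ 0.6407  0.1989  0.006 ]
 [ 0.6368 -0.1611  0.006 ]
 [ 0.4198 -0.1594  0.006 ]
 [ 0.4238  0.2     0.006 ]] [0.53028011 0.0195764  0.006     ] 0.3600674637840105 0.21685763737851302
top 1156 ((287.0502014160156, 214.9241943359375), (13.844714164733887, 84.1826171875), 11.689370155334473)
((540.4072875976562, 93.887451171875), (31.501012802124023, 195.13232421875), 89.472412109375) [0.53877247 0.09395127 0.00594395]
scene 655 ((346.5898742675781, 218.4832763671875), (48.44773483276367, 14.92985725402832), 79.4608154296875)
((545.784912109375, 94.83950805664062), (33.805240631103516, 190.25369262695312), 89.42618560791016) [0.55107232 0.09512987 0.00485456]
```

Checks hold: the strip measures 198×35.5 mm with its centre at (0.540, 0.0935). The tin axis is at height 0.035 (true value 0.036), at (0.525, -0.054), 148 mm from the strip.

Plan: use two fingertips spread along the tin axis. Push from behind on the upper half with rising strokes that follow the tin's surface, so it rolls. I'll start with a short test stroke.

```bash
cat >> h.py <<'E'
RD=np.array([[0,0,1.],[0,1,0],[-1,0,0]])
def snap(tag,crop=None,n="scene",f=4):
    p,d=camera(n); q=p
    if crop: q=p[crop[1]:crop[3],crop[0]:crop[2]]; q=cv2.resize(q,None,fx=f,fy=f,interpolation=cv2.INTER_CUBIC)
    cv2.imwrite(f"pics/{tag}.png",q[:,:,::-1]); return p,d
E
python3 - <<'E'
from h import *
try: movep([0.527,-0.14,0.20],RD)
except Exception as e:
    print(e); 
command_gripper(0.05)
s=sense();print(s["time_s"],s["position"],s["joint_pos"].round(2),s["finger_gap"])
move_l([0.527,-0.14,0.10],feed=0.1)
s=sense();print(s["time_s"],s["position"],s["tcp_rot"].round(3))
p,d=snap("a1",(200,120,400,270)); np.save("pics/a1.npy",d)
snap("a1t",(220,150,420,300),"top")
E
```

```text
2.6667 [ 0.52699869 -0.14009579  0.19999791] [ 0.65  0.38 -0.59  1.88  0.25  0.96 -0.05] 0.05029690776199275
3.8167 [ 0.52753791 -0.14005754  0.10061443] [[ 0.001 -0.     1.   ]
 [-0.     1.     0.   ]
 [-1.    -0.     0.001]]
```

View pics/a1.png

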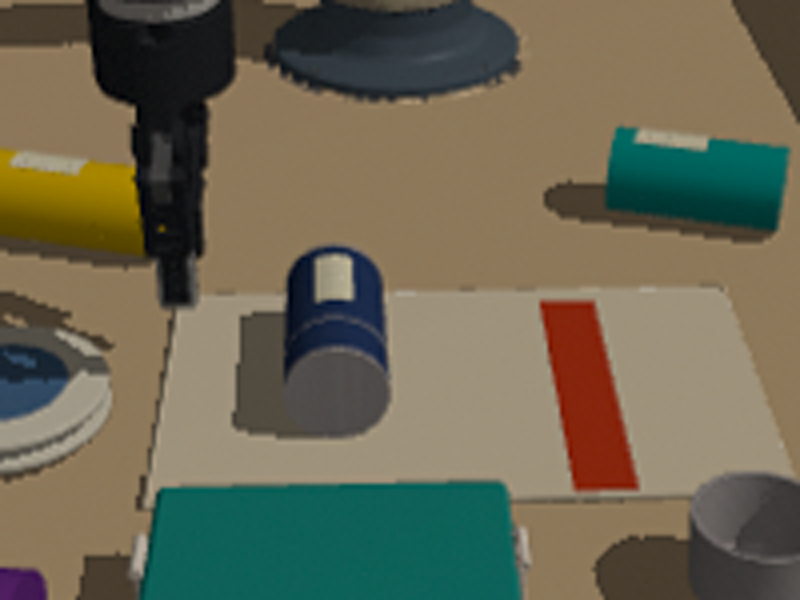

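View pics/a1t.png

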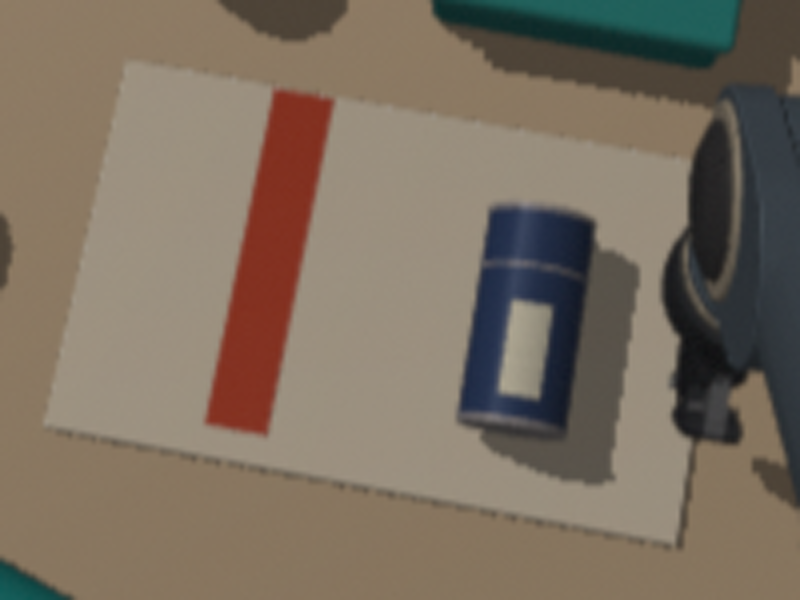

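The fingers stand behind the tin; the near fingertip's lower edge is at crop (162..194, 303). I'll measure its height and width.

```bash
python3 - <<'E'
from h import *
d=np.load("pics/a1.npy")
for v in range(185,199):
    for u in (241,244,247):
        r,o=ray("scene",[[u,v]]); 
        if d[v,u]>0: print(v,u,(o+r[0]*d[v,u]).round(4),end=" | ")
    print()
for c in [(162,303),(194,303)]:
    r,o=ray("scene",[[200+c[0]/4,120+c[1]/4]]); print(o+r[0]*((0.56-o[0])/r[0,0]))
E
```

```text
185 241 [ 0.5667 -0.1436  0.1118] | 185 244 [ 0.5692 -0.1368  0.1131] | 185 247 [ 0.5596 -0.1315  0.1075] | 
186 241 [ 0.5645 -0.1441  0.1081] | 186 244 [ 0.565  -0.1375  0.1082] | 186 247 [ 0.5619 -0.1314  0.1063] | 
187 241 [ 0.5681 -0.1439  0.1076] | 187 244 [ 0.5663 -0.1376  0.1064] | 187 247 [ 0.5618 -0.1316  0.1036] | 
188 241 [ 0.5676 -0.1441  0.1048] | 188 244 [ 0.5683 -0.1375  0.105 ] | 188 247 [ 0.5599 -0.132   0.1   ] | 
189 241 [ 0.5659 -0.1445  0.1013] | 189 244 [ 0.567  -0.1379  0.1018] | 189 247 [ 0.5607 -0.1321  0.0979] | 
190 241 [ 0.5682 -0.1444  0.1001] | 190 244 [ 0.5683 -0.1379  0.1   ] | 190 247 [ 0.5615 -0.1321  0.0958] | 
191 241 [ 0.5689 -0.1445  0.0979] | 191 244 [ 0.5682 -0.1381  0.0974] | 191 247 [ 0.5643 -0.132   0.0949] | 
192 241 [ 0.5669 -0.145   0.0942] | 192 244 [ 0.5634 -0.1389  0.0919] | 192 247 [ 0.5637 -0.1322  0.092 ] | 
193 241 [ 0.5704 -0.1447  0.0937] | 193 244 [ 0.5671 -0.1386  0.0916] | 193 247 [ 0.5668 -0.1321  0.0912] | 
194 241 [ 0.5678 -0.1453  0.0896] | 194 244 [ 0.5678 -0.1387  0.0894] | 194 247 [ 0.5663 -0.1323  0.0883] | 
195 241 [ 0.5655 -0.1458  0.0856] | 195 244 [ 0.5645 -0.1393  0.0848] | 195 247 [ 0.5674 -0.1324  0.0864] | 
196 241 [ 0.5618 -0.1465  0.0808] | 196 244 [ 0.5608 -0.14    0.08  ] | 196 247 [ 0.5585 -0.1336  0.0784] | 
197 241 [ 0.5615 -0.1467  0.0779] | 197 244 [ 0.5611 -0.1401  0.0775] | 197 247 [ 0.5601 -0.1336  0.0767] | 
198 241 [ 0.4365 -0.1635 -0.0017] | 198 244 [ 0.4494 -0.1542  0.006 ] | 198 247 [ 0.4481 -0.1467  0.0051] | 
[ 0.56       -0.14777569  0.0803306 ]
[ 0.56       -0.13003712  0.07986569]
```

The tips sit about 22.5 mm below the TCP at this opening, and the leading edge is about 10–11 mm ahead. First stroke is partial, as a rolling test.

```bash
cat >> h.py <<'E'
TZ,TY,Rr,X=0.0225,0.0105,0.030,0.527
def tcp(yc,phi,lead=0.0): # edge touching tin centred at yc at angle phi above horizontal, behind
    return np.array([X,yc-Rr*np.cos(phi)-TY+lead,0.036+Rr*np.sin(phi)+TZ])
def stroke(yc,phi0,phi1,feed=0.04,nseg=4,lead=0.0):
    s=sense()["position"]; p0=tcp(yc,phi0)-[0,0.006,0]
    if s[2]<0.115: move_l([s[0],s[1]-0.005,0.115],feed=0.12)
    move_l([X,p0[1]-0.004,0.115],feed=0.12); move_l(p0,feed=0.08)
    for ph in np.linspace(phi0,phi1,nseg+1)[1:]:
        q=tcp(yc+Rr*(ph-phi0),ph,lead); assert q[2]-0.006>0.052
        move_l(q,feed=feed)
    s=sense(); print("end",s["time_s"],s["position"].round(4),s["wrist_force"].round(2))
def retreat():
    s=sense()["position"]; move_l([s[0],s[1]-0.03,s[2]+0.012],feed=0.12)
    sleep(0.3)
def look(tag,near):
    p,d=snap(tag,(200,120,400,270)); 
    for n,a in (("scene",(p,d)),("top",camera("top"))):
        try:
            c,th,z,L,N,e=tin(n,*a,near=near); print(n,c.round(4),round(th,4),round(z,4),round(L,4),N,round(e,4))
        except Exception as ex: print(n,ex)
E
python3 - <<'E'
from h import *
r=np.radians
stroke(-0.054,r(18),r(55),nseg=3)
retreat(); look("b1",np.array([0.525,-0.03])); print(sense()["time_s"])
E
```

```text
end 6.8917 [ 0.527  -0.0617  0.083 ] [-0.68 -1.34  1.63]
scene [ 0.5253 -0.0368] 0.0081 0.0343 0.1072 370 0.0005
top [ 0.5241 -0.0387] 0.0052 0.0353 0.1063 744 0.001
7.7083
```

View pics/b1.png

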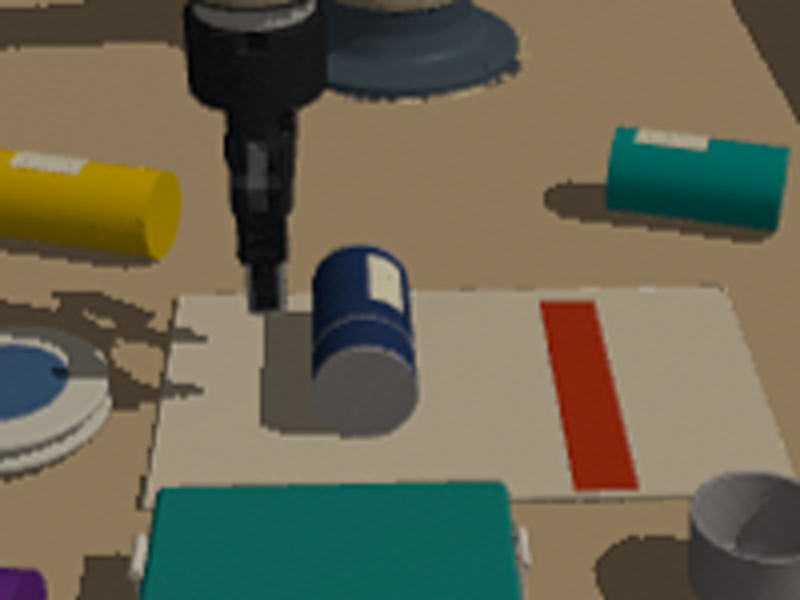

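The tin moved 16 mm and the label turned from the top by about 30° (16/30 = 0.53 rad), with the axis still straight, so it is rolling without sliding. I'll continue with fuller strokes.

```bash
python3 - <<'E'
from h import *
r=np.radians
stroke(-0.0378,r(18),r(75),nseg=4,lead=0.002)
retreat(); look("b2",np.array([0.525,-0.005])); print(sense()["time_s"])
E
```

```text
end 11.1667 [ 0.527  -0.0239  0.0874] [ 0.39 -0.72 -0.09]
scene [ 0.5254 -0.0046] 0.0041 0.0343 0.1056 469 0.0005
top [ 0.5235 -0.0066] 0.0031 0.0354 0.1043 767 0.0009
11.9833
```

View pics/b2.png

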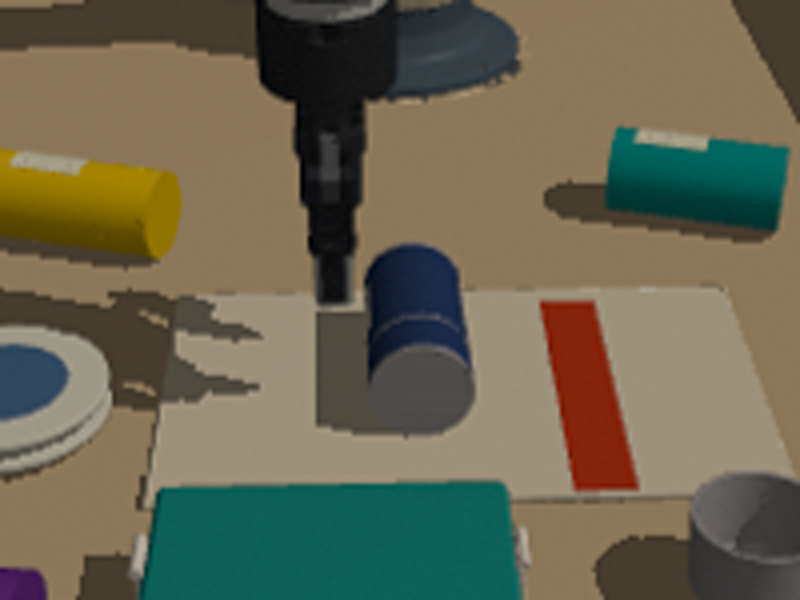

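The tin has gone 48 mm and the label is now on the hidden far side, as expected at about 92°. It is still straight. Two more strokes.

```bash
python3 - <<'E'
from h import *
r=np.radians
stroke(-0.0056,r(18),r(75),nseg=4,lead=0.002)
retreat(); look("b3",np.array([0.525,0.03])); print(sense()["time_s"])
E
```

```text
end 15.4 [0.5269 0.0083 0.0873] [ 0.06 -0.11  0.04]
scene [0.5239 0.0279] 0.007 0.0342 0.107 374 0.0005
top [0.5235 0.0259] -0.0021 0.0355 0.1068 440 0.0009
16.2167
```

View pics/b3.png

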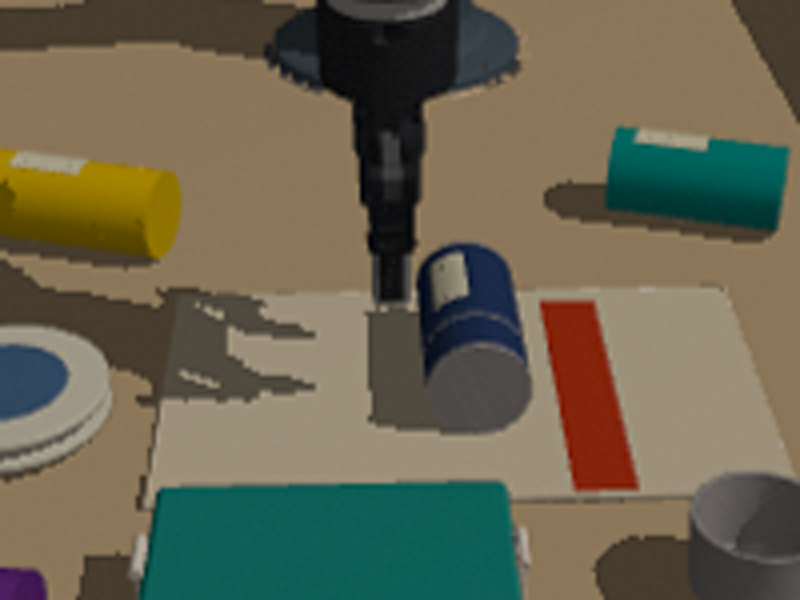

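At 80.5 mm (2.68 rad) the second label, opposite the first, shows at about -26° from the top. That matches pure rolling. About 67 mm remain.

```bash
python3 - <<'E'
from h import *
r=np.radians
stroke(0.0269,r(16),r(75),nseg=4,lead=0.0025)
retreat(); look("b4",np.array([0.525,0.062])); print(sense()["time_s"])
E
```

```text
end 19.7167 [0.5268 0.0423 0.0873] [ 0.47 -0.73  0.51]
scene [0.5253 0.0626] 0.0004 0.0342 0.1076 422 0.0005
top [0.5169 0.0608] 0.0032 0.0353 0.0933 454 0.0009
20.5333
```

View pics/b4.png

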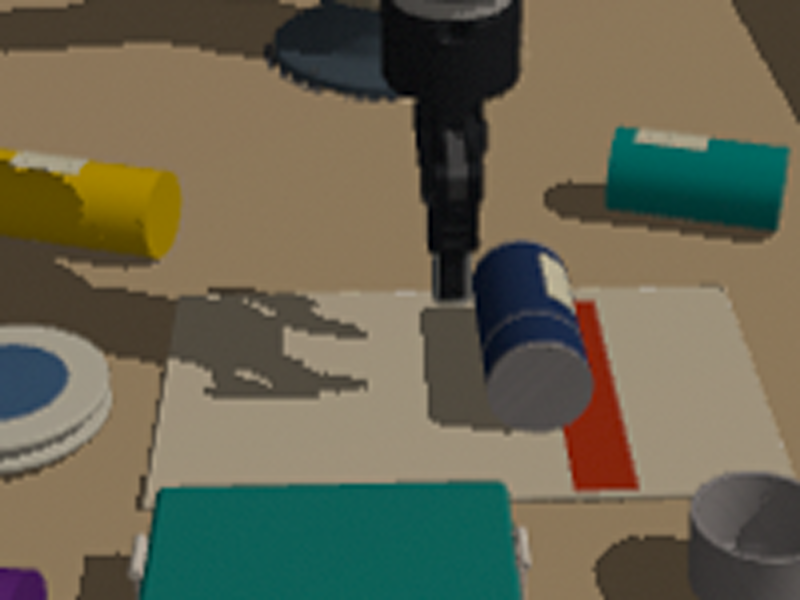

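32.5 mm remain, and an 18°→75° stroke has been giving 32.4 mm, so I'll repeat that one.

```bash
python3 - <<'E'
from h import *
r=np.radians
stroke(0.0617,r(18),r(75),nseg=4,lead=0.002)
retreat()
s=sense()["position"]; move_l([s[0],s[1]-0.1,0.2],feed=0.15); sleep(1)
look("b5",np.array([0.525,0.094])); snap("b5t",(220,150,420,300),"top"); print(sense()["time_s"])
sleep(1); look("b6",np.array([0.525,0.094]))
E
```

```text
end 23.95 [0.5267 0.0755 0.0873] [ 0.79  0.05 -0.33]
scene [0.5242 0.096 ] 0.0029 0.0341 0.1058 450 0.0005
top [0.5238 0.0939] 0.0029 0.0354 0.1056 874 0.001
26.9083
scene [0.5243 0.0958] 0.0023 0.0342 0.1066 433 0.0005
top [0.5238 0.0939] 0.0041 0.0354 0.1056 873 0.001
```

View pics/b5.png

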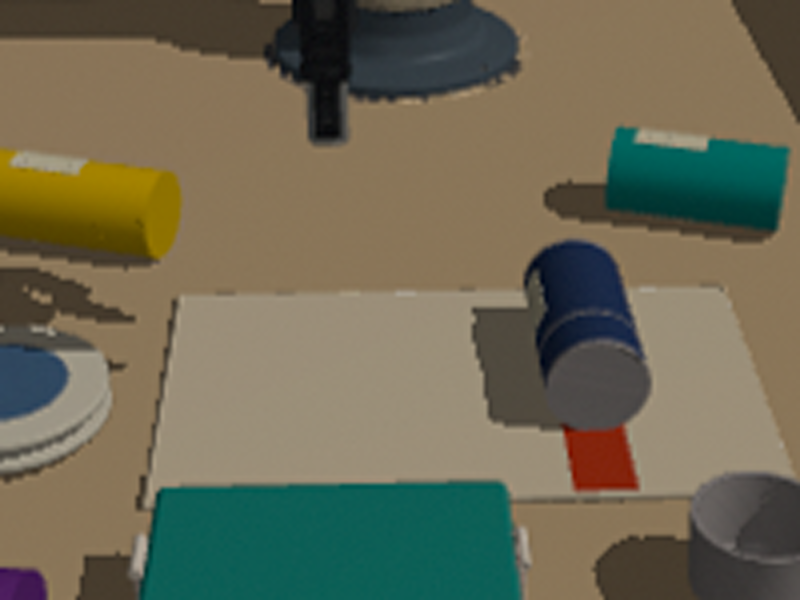

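View pics/b5t.png

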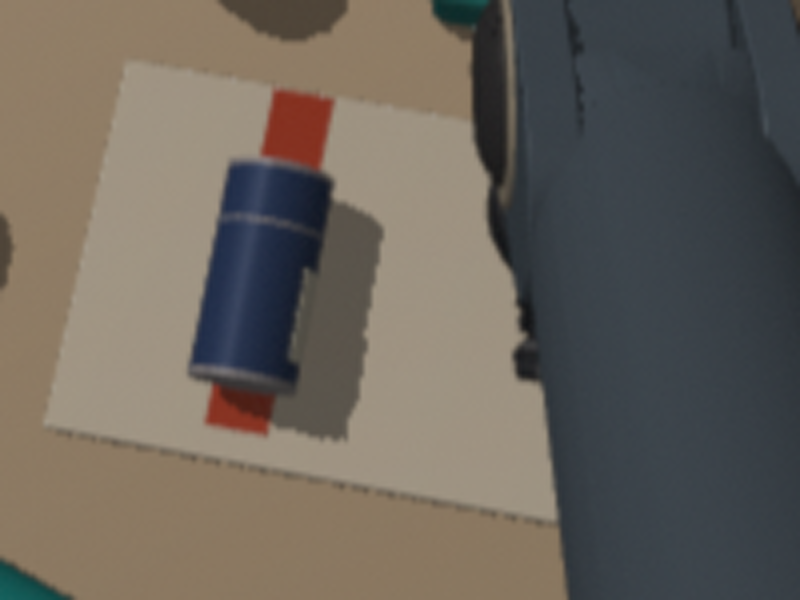

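The tin lies along the strip at rest. The top view puts its axis at y 0.0939 against the strip's 0.0935, and x 0.524 against 0.540. The hand is clear and the label has turned as expected for rolling, so I'm handing in.

```bash
python3 - <<'E'
from rig import *
finish_job(); print(sense()["time_s"],sense()["wrist_force"])
E
```

```text
the job is handed in; nothing more can be done
the job is handed in; nothing more can be done
```

I rolled the blue tin about 148 mm onto the red strip and handed the job in after about 28 s. I used five rising strokes of the two spread fingertips against its upper rear half, then took the hand away.

- **Position:** the tin's axis is about 0.5 mm off the strip's centre line in the top view and about 1 mm in the scene view. Its middle is about 16 mm off the strip's lengthwise, and the axis is within 0.01 rad of the strip's direction.
- **At rest:** the measured position did not change over a further second, and the hand was well clear.
- **Rolling:** the labels turned as expected for rolling without slip after each stroke. I judged this by eye from the pictures rather than measuring the angle.
- **Disagreement:** the two cameras differ by about 2 mm in absolute y and 1 mm in fitted height. That fits the stated calibration error and does not affect the tin's position relative to the strip.
- **Not measured:** I did not measure the bystanders' positions at the end. The arm stayed well away from them, and those in the final crops looked unmoved.

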